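Dock the capnography sensor under its leaf spring

ROBOT

A 6-joint arm with a two-finger parallel gripper is mounted at the origin on the work surface. World frame = base frame: x ahead of the robot, y to its left, z up, the work surface at z = 0. Lengths are in m, angles in rad, forces in N, time in s.
With the tool pointing down it reaches from about 0.325 to 0.9 m from the base axis. Payload 3.5 kg.
Tool frame: the origin (TCP) lies on the centre line of the jaws, within the pads' length; the fingertips stand 8 mm ahead of it and the grasp point (between the pads) lies 11 mm behind it (env.finger_overhang is the distance from the TCP to the fingertips, in m); z points along the fingers, x is the direction in which the jaws open and shut, and the axes are right-handed (so a half turn about z gives the same grasp; the last joint's range is limited). The gripper opens to 85 mm and grips with 20 to 120 N. Pads are 22 mm wide; open, the fingers measure 114 mm over their backs; the gripper's body (76 mm by 85 mm) begins 54 mm behind the grasp point. The pads swing forward as they close: fully open they stand 13 mm farther back than shut.
Start: joints at [-1.23, 0.276, -0.026, 1.268, 0, 1.467], TCP at [0.268, -0.564, 0.239] pointing down, gripper open.
Joint ranges: [-3.12, 3.12], [-0.85, 1.88], [-1.08, 1.24], [-1.95, 2.15], [-1.57, 1.53], [-3.14, 3.14]. Speed limits (rad/s): [2.57, 2.57, 3.14, 3.14, 3.14, 3.14].

INTERFACE

Orientations are given as a rotation vector (axis times angle).
In Python, from station import env, ungrasp, close_gripper, planner, optics, job, readout gives the robot as it stands. Calls block until the motion is done:
- env.goto(position, orientation): joint-space move of the TCP to a pose.
- env.line_to(position, speed=0.15, frame=None, force_limit=None): straight line of the TCP; frame=None keeps the orientation; speed is the mean speed in m/s. With force_limit (N) it stops when the force on the tool has changed by that much, and returns True; else False.
- env.move_joints(angles): joint-space move.
- ungrasp() and close_gripper(effort=None): open the fingers fully, or close them until they stop; effort is the grip in N (None keeps the last).
- env.hold(seconds).
- planner.inverse_kinematics(position, orientation): joint angles nearest the present ones, or None.
- optics.snapshot(name): name is "scene" or "top" or "wrist"; returns a dict with "image" (384x512x3 uint8, red, green, blue), "fov_y" (degrees; the focal length in pixels is half the picture's height over the tangent of half this angle, whatever the lens; pixels are square), "cx", "cy" (the principal point, pixels), "dist" ([k1, k2, p1, p2, k3] as OpenCV has them; the pictures are not rectified), "R" (3x3) and "t" (3): a world point X has camera coordinates R X + t; the wrist camera has in their place "mount" (4x4, takes a point from camera to tool coordinates, whose origin is the TCP and whose axes are the tool frame's). Camera axes: x right, y down, z forward; pixel columns grow to the right and rows downward; lengths in m; the calibration is good to about 2 mm. A picture is of the moment at which its call begins: read the wrist's pose just before it. There is no depth.
A pose or a line that the arm cannot do raises env.IKError and nothing moves.
- job.sign_off(): hands the job in, once; it reports no verdict.
Readings, each from a call of its own:
- readout.read_time_s(): time.
- readout.read_joint_positions(): joint angles.
- readout.read_joint_vel(): joint speeds.
- readout.read_tau(): joint torques, N m.
- readout.read_tool_pos(): TCP position.
- readout.read_ee_rot(): TCP orientation.
- readout.read_wrist_force(): force on the tool from outside, world axes, zero at the start.
- readout.read_moment(): the same for the moment, N m.
- readout.read_opening(): finger opening in m.
Only numpy, scipy, OpenCV 4.12 (cv2) and the standard library are available. Lean on these libraries where they do the work, as an engineer would, in place of code of your own. Each camera call takes 0.05 s, during which the arm holds its last target.

TASK

Put the grey capnography sensor on charge without grasping it: press it down hard on its low ribbed thumb ledge, against the sprung blue plate of the white dock, and, keeping it down, slide it forward under the metal gate and its leaf spring until it is fully home against the end stop. Then let go, leaving it held down there by the gate and spring. Only press and push it, never lift it or tip it out of the channel, and leave the other things on the counter where they are.

Things in the scene. Friction and masses are not known exactly. Their poses are not given: they have to be found in the camera images.
- dock: White charging dock fixed to the counter, 180 x 79 mm, 55 mm high; origin at the centre of its underside. Its +x is the loading direction, from the open end to the end stop; z up. A straight channel runs along x, 47 mm wide between walls 25 mm high. Fully home, the sensor's origin is at x = +30 mm, y = 0; let go there, its underside stays 8 to 14 mm above the counter.
- gate (a point): Middle of the lower front edge of the aluminium gate bar, at dock x +33 mm, 47 mm above the counter. The bar is 10 mm deep (x), crosses the whole channel, top 55 mm above the counter, on posts at dock y = +-28 to 39 mm.
- stop (a point): Middle of the end stop's face, at dock x +75 mm, 30 mm above the counter; the stop is 40 mm high. The sensor's front face meets it when fully home.
- sensor: Grey capnography sensor, loose, about 120 g, 90 mm long (x), 44 mm wide, in the dock's channel on the sprung plate, front (+x) towards the gate, its origin at dock x -28 to -18 mm. Origin: centre of its underside. Front 54 mm (x -9 to +45 mm): body 34 mm high. Unpressed the body top, 52 mm above the counter, hits the gate; it passes once pressed down over 5 mm.
- ledge (a point): Middle of the flat top of the sensor's low rear thumb ledge with dark ribs: 36 mm long (sensor x -45 to -9 mm), 20 mm above the sensor's underside, so 38 mm above the counter unpressed and 28 mm fully down. The tall body's upright rear face ends it at x -9 mm and can be pushed; at home that face is still 12 mm short of the gate.
- platen (a joint): Downward travel of the dock's blue sprung plate (150 x 46 mm, under the sensor over the whole channel): 0 = up, its top 18 mm above the counter; 0.010 m = fully down, top at 8 mm, a hard end. Spring 5 N at the start of travel, 12 N at the bottom.
- leaf (a joint): Angle of the steel leaf spring (24 mm wide, 33 mm long) that hangs from the far side of the gate and slopes down in the loading direction: 0 = free, its tip about 38 mm above the counter; about 0.2 to 0.35 rad when a sensor lies under it. It presses on the sensor with about 3 to 10 N.
- bone_drill: Bystander: yellow pistol-shaped bone drill lying on its side, 155 mm long, 140 mm over the grip, 42 mm high; origin under its barrel. Leave alone.
- laryngoscope: Bystander: chrome laryngoscope handle lying along its x, 144 mm long, 28 mm thick; origin under its middle. Leave alone.
- airway: Bystander: purple curved plastic airway lying beside the dock, about 85 x 60 mm, 14 mm high; origin under its middle. Leave alone.
- catheter_mount: Bystander: clear ribbed catheter mount with elbow, lying beside the dock, 105 mm long, 22 mm high; origin under its middle. Leave alone.
- gel_bottle: Bystander: clear bottle, 60 mm across, 150 mm high, behind the dock; origin under its centre. Leave alone.
- tape_roll: Bystander: white tape roll lying flat, 84 mm across, 25 mm high, behind the dock; origin under its centre. Leave alone.
Not all that is in view belongs to the job. Leave any purple look-alike of the sensor alone. Leave any green or red look-alike of the dock alone.

How it is judged:
On the way:
1. the sensor is pressed down more than 5 mm, before it is under the gate (value of joint platen above 0.005 m and x of sensor in the frame of dock below 0.004 m), for 0.1 s.
At the end, for the whole second after the job is handed in: The sensor lies still, flat and straight in the channel, within 4 mm of fully home against the end stop, held down under the gate (its underside below 15.5 mm above the counter) with the leaf spring lifted by it (more than 0.1 rad) (x of sensor in the frame of dock between 0.026 and 0.034 m and y of sensor in the frame of dock between -0.004 and 0.004 m and z of sensor in the frame of dock below 0.0155 m and value of joint leaf above 0.1 rad and angle between sensor's own z axis and vertical below 0.08 rad and angle between the x axis of sensor and the x axis of dock, either way round below 0.1 rad and linear speed of sensor below 0.01 m/s); the robot touches nothing.
It fails at once if the sensor is lifted more than 10 mm off the raised plate (height (world z) of sensor above 0.028 m).
It fails at once if the sensor is tipped more than 20 degrees (angle between sensor's own z axis and vertical above 0.35 rad).
It fails at once if the sensor leaves the channel sideways (y of sensor in the frame of dock above 0.015 m or y of sensor in the frame of dock below -0.015 m).
It fails at once if another thing on the counter is moved more than 20 mm (distance of any of bone_drill, laryngoscope, airway, catheter_mount, gel_bottle, tape_roll from where it was at the start of the episode above 0.02 m).
It also fails if it takes over 42 s, if anything falls off the work surface, if the arm or the gripper's body presses on something with over 40 N, if the wrist force passes 120 N, or if a joint passes its speed limit or range.

## Working session

There is one attempt and no reset: what is moved stays moved. The work goes in short steps, each a Python script; the robot and the scene stay as the last script left them, time stands still between calls to the robot, and variables do not carry over. Pictures are saved under pics/ and viewed, and the job is handed in when it is done.

```bash
ls; mkdir -p pics; python3 - <<'E'
from station import env,optics,readout
import cv2
for n in ("scene","top","wrist"):
    s=optics.snapshot(n); cv2.imwrite(f"pics/{n}0.png",s["image"][:,:,::-1])
    print(n,{k:v for k,v in s.items() if k!="image"})
print(readout.read_time_s(),readout.read_tool_pos(),readout.read_ee_rot(),env.finger_overhang)
E
```

```text
pics
scene {'fov_y': 53.643117657101236, 'cx': 252.44087127243512, 'cy': 197.20353714467234, 'dist': array([-0.12911325,  0.        ,  0.        ,  0.        ,  0.        ]), 'R': array([[-0.48414268,  0.87475991, -0.02002425],
       [ 0.65293065,  0.34594556, -0.67379762],
       [-0.58248385, -0.33928863, -0.73864457]]), 't': array([ 0.23488406, -0.32152893,  1.50674488])}
top {'fov_y': 45.664008618672504, 'cx': 254.9175166287501, 'cy': 190.894387674744, 'dist': array([-0.06942965,  0.        ,  0.        ,  0.        ,  0.        ]), 'R': array([[-0.00359316, -0.99996357,  0.00774247],
       [-0.98745228,  0.00232562, -0.15790057],
       [ 0.15787681, -0.00821269, -0.98742466]]), 't': array([0.015548  , 0.5409381 , 1.04303497])}
wrist {'fov_y': 63.02534910318568, 'cx': 251.9071415182641, 'cy': 190.91792381689024, 'dist': array([-0.08065474,  0.        ,  0.        ,  0.        ,  0.        ]), 'mount': array([[ 9.99999944e-01, -2.25637038e-04, -2.47286419e-04,
         4.21953922e-04],
       [ 2.90680764e-04,  9.51667103e-01,  3.07131308e-01,
        -7.88134708e-02],
       [ 1.66034152e-04, -3.07131362e-01,  9.51667116e-01,
        -1.33555926e-01],
       [ 0.00000000e+00,  0.00000000e+00,  0.00000000e+00,
         1.00000000e+00]])}
0.15 [ 0.26815517 -0.56387984  0.23838992] [-2.65493167e+00  1.67747695e+00  2.23242650e-03] 0.008
```

View pics/scene0.png

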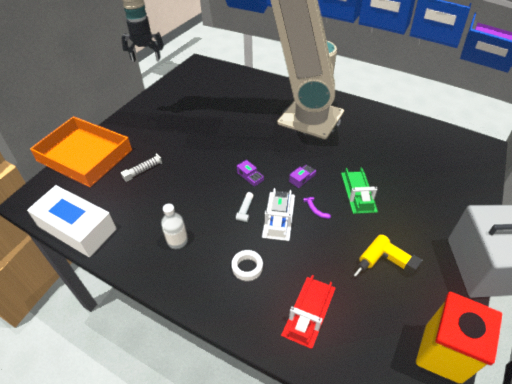

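View pics/top0.png

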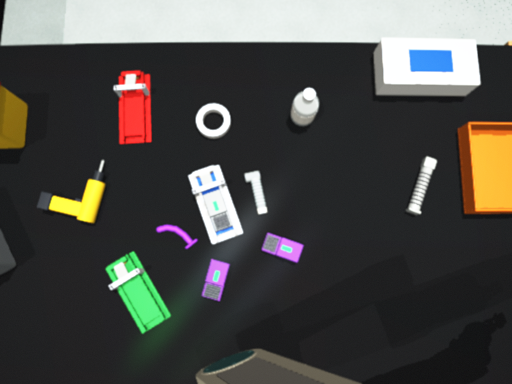

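```bash
python3 - <<'E'
import cv2
a=cv2.imread("pics/top0.png")[150:255,170:290]; cv2.imwrite("pics/topz.png",cv2.resize(a,None,fx=5.5,fy=5.5,interpolation=cv2.INTER_CUBIC))
a=cv2.imread("pics/scene0.png")[170:250,225:325]; cv2.imwrite("pics/scenez.png",cv2.resize(a,None,fx=7,fy=7,interpolation=cv2.INTER_CUBIC))
E
```

```text
(no output)
```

View pics/topz.png

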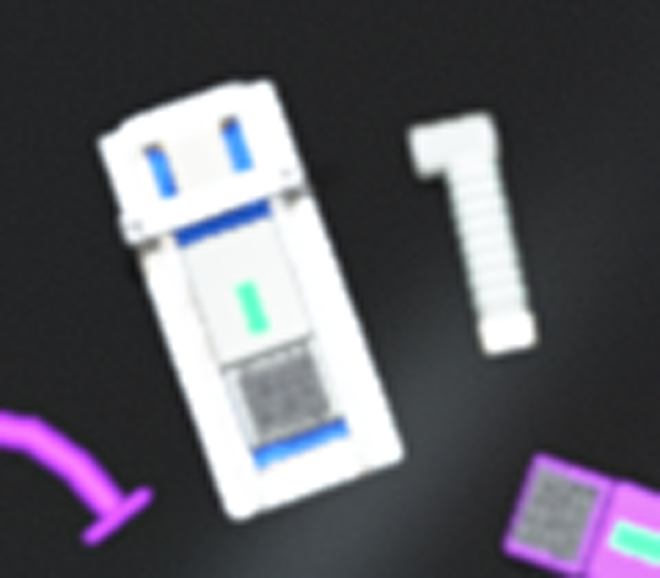

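View pics/scenez.png

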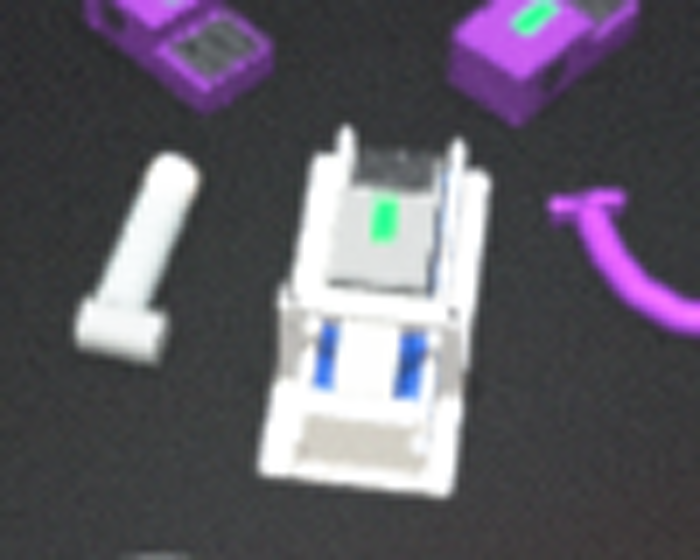

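```bash
cat > h.py <<'E'
import numpy as np,cv2
from scipy.spatial.transform import Rotation as Rn
from station import env,ungrasp,close_gripper,planner,optics,job,readout
def campose(s,tp=None,tr=None):
    if "R" in s: return s["R"].T,-s["R"].T@s["t"]
    T=np.eye(4);T[:3,:3]=Rn.from_rotvec(tr).as_matrix();T[:3,3]=tp
    M=T@s["mount"];return M[:3,:3],M[:3,3]
def K(s):
    f=192/np.tan(np.radians(s["fov_y"])/2);return np.array([[f,0,s["cx"]],[0,f,s["cy"]],[0,0,1.]])
def ray(s,px,z,pose):
    R,c=pose;u=cv2.undistortPoints(np.array(px,float).reshape(-1,1,2),K(s),s["dist"]).reshape(-1,2)
    d=np.c_[u,np.ones(len(u))]@R.T;z=np.broadcast_to(z,len(u))
    return c+d*((z-c[2])/d[:,2])[:,None]
def proj(s,X,pose):
    R,c=pose;Rw=R.T
    return cv2.projectPoints(np.array(X,float).reshape(-1,3),cv2.Rodrigues(Rw)[0],-Rw@c,K(s),s["dist"])[0].reshape(-1,2)
def tool(yaw,):  # tool x along dock +y, tool y along dock +x, z down
    c,sn=np.cos(yaw),np.sin(yaw)
    return Rn.from_matrix(np.c_[[-sn,c,0],[c,sn,0],[0,0,-1]]).as_rotvec()
E
python3 - <<'E'
from h import *
s=optics.snapshot("top");P=campose(s)
z=np.array([(232,520),(403,458),(303,200),(100,140),(270,82),(250,305),(322,489)])/5.5+[170,150]
print(ray(s,z,[.025,.025,.025,.04,.04,.052,.018],P).round(4))
r=ray(s,z,.025,P);d=r[2]-r[1];yaw=np.arctan2(d[1],d[0]);print(yaw)
for y in (yaw,yaw+np.pi):
  for b in (0,):
    print(planner.inverse_kinematics([.52,.08,.25],tool(y)))
E
```

```text
[[0.4149 0.1159 0.025 ]
 [0.4415 0.0419 0.025 ]
 [0.5551 0.0861 0.025 ]
 [0.5794 0.1741 0.04  ]
 [0.6051 0.1    0.04  ]
 [0.5051 0.1068 0.052 ]
 [0.4285 0.0774 0.018 ]]
0.37022986332739966
[ 0.02974403  0.09552756 -0.22345458  1.25181419  0.         -0.34048583]
[ 0.02974403  0.09552756 -0.22345458  1.25181419  0.          2.80110682]
```

```bash
python3 - <<'E'
from h import *
close_gripper()
env.goto([.47,.095,.25],tool(.345))
env.hold(.3)
p,r=readout.read_tool_pos(),readout.read_ee_rot()
s=optics.snapshot("wrist");cv2.imwrite("pics/w1.png",s["image"][:,:,::-1])
np.savez("w1.npz",p=p,r=r);print(p,r,tool(.345),readout.read_opening(),readout.read_time_s(),readout.read_wrist_force())
P=campose(s,p,r)
a=cv2.resize(s["image"][:,:,::-1],None,fx=1.5,fy=1.5,interpolation=cv2.INTER_CUBIC);cv2.imwrite("pics/w1b.png",a)
E
```

```text
[0.47011807 0.0946714  0.24994793] [-1.80807592e+00 -2.56905964e+00  1.22362759e-04] [1.80717141 2.56977351 0.        ] 0.00011623648487657616 3.7667 [0.53498216 0.47756451 0.55516423]
```

View pics/w1b.png

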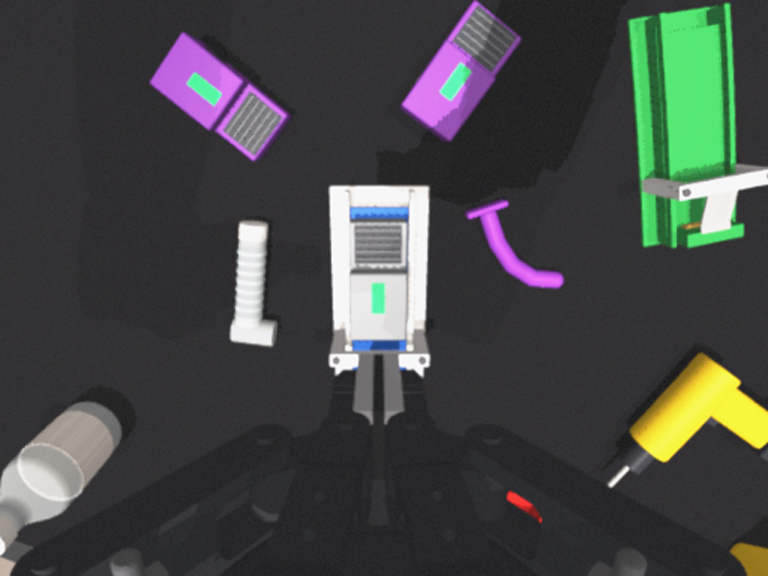

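```bash
python3 - <<'E'
import cv2
a=cv2.imread("pics/w1.png")[115:255,205:300]; cv2.imwrite("pics/w1c.png",cv2.resize(a,None,fx=4.2,fy=4.2,interpolation=cv2.INTER_CUBIC))
E
```

```text
(no output)
```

View pics/w1c.png

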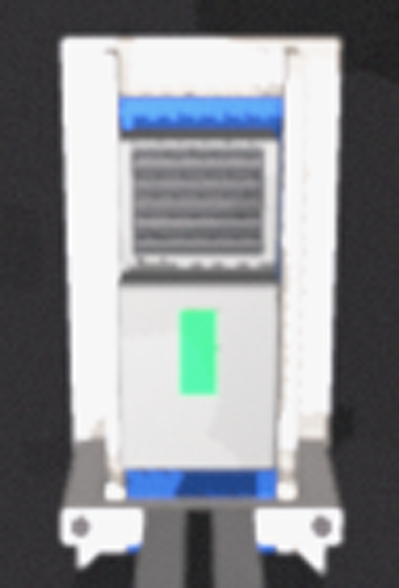

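```bash
python3 - <<'E'
from h import *
s=optics.snapshot("wrist");d=np.load("w1.npz");P=campose(s,d["p"],d["r"])
names=["rearL","rearR","ledgeL","ledgeR","bodyrL","bodyrR","bodyfL","bodyfR","gateTopL","gateTopR","green"]
z=[(62,38),(341,38),(120,138),(281,138),(120,285),(278,283),(126,468),(275,468),(66,508),(342,508),(198,352)]
h=[.025,.025,.038,.038,.052,.052,.052,.052,.055,.055,.052]
X=ray(s,np.array(z)/4.2+[205,115],h,P)
Z2=np.array([(232,520),(403,458)])
for n,x in zip(names,X):print(n,x.round(4))
w=lambda i:np.linalg.norm(X[i]-X[i+1]);print([round(w(i),4) for i in (0,2,4,6,8)])
for hh in (0.0,.005,.01,.018):
  Y=ray(s,np.array(z[:2])/4.2+[205,115],hh,P);print(hh,np.linalg.norm(Y[0]-Y[1]),Y.mean(0))
for a,b in ((0,2),(2,4),(4,6),(6,8),(0,8)):
  v=(X[b]+X[b+1]-X[a]-X[a+1])/2;print(a,b,np.linalg.norm(v[:2]).round(4),np.arctan2(v[1],v[0]).round(4))
for i in(0,2,4,6,8):
  v=X[i]-X[i+1];print(i,np.arctan2(-v[0],v[1]).round(4) if 1 else 0, v)
E
```

```text
rearL [0.4427 0.0459 0.025 ]
rearR [0.4173 0.1165 0.025 ]
ledgeL [0.4607 0.0693 0.038 ]
ledgeR [0.4464 0.1094 0.038 ]
bodyrL [0.495  0.0817 0.052 ]
bodyrR [0.4805 0.1206 0.052 ]
bodyfL [0.5442 0.1    0.052 ]
bodyfR [0.5304 0.1387 0.052 ]
gateTopL [0.5599 0.088  0.055 ]
gateTopR [0.5342 0.1597 0.055 ]
green [0.5057 0.1073 0.052 ]
[np.float64(0.0751), np.float64(0.0426), np.float64(0.0415), np.float64(0.041), np.float64(0.0762)]
0.0 0.0803211227208596 [0.43236666 0.0821375  0.        ]
0.005 0.0792739409774557 [0.43189577 0.0819499  0.005     ]
0.01 0.07822675923405178 [0.43142487 0.08176229 0.01      ]
0.018 0.07655126844460554 [0.43067143 0.08146213 0.018     ]
0 2 0.0249 0.3324
2 4 0.0362 0.3327
4 6 0.0528 0.3524
6 8 0.0108 0.4342
0 8 0.1246 0.3497
0 -2.7975 [ 0.02532829 -0.07068428  0.        ]
2 -2.7976 [ 0.01437695 -0.04013128  0.        ]
4 -2.7845 [ 0.01451103 -0.03889134  0.        ]
6 -2.7978 [ 0.01382772 -0.03861807  0.        ]
8 -2.7978 [ 0.02567155 -0.07171615  0.        ]
```

```bash
cat >> h.py <<'E'
yaw=.345;u=np.array([np.cos(yaw),np.sin(yaw)]);n=np.array([-u[1],u[0]])
C=np.array([.5163,.1125])
def D(x,y,z): return np.r_[C+x*u+y*n,z]
def inD(p): d=np.array(p[:2])-C; return np.round([d@u*1e3,d@n*1e3,p[2]*1e3],1)
def st(): print("t",round(readout.read_time_s(),2),inD(readout.read_tool_pos()),"F",np.round(readout.read_wrist_force(),1))
E
python3 - <<'E'
from h import *
sx=-.022
env.goto(D(sx-.022,0,.10),tool(yaw));st()
env.line_to(D(sx-.022,0,.052),speed=.08);st()
print(env.line_to(D(sx-.022,0,.034),speed=.02,force_limit=20));st()
env.hold(.2);st()
s=optics.snapshot("wrist");cv2.imwrite("pics/w2.png",cv2.resize(s["image"][100:300,180:330,::-1],None,fx=3,fy=3))
s=optics.snapshot("scene");cv2.imwrite("pics/s2.png",cv2.resize(s["image"][150:270,200:360,::-1],None,fx=4,fy=4))
E
```

```text
t 4.47 [-43.2  -0.2 100.7] F [ 0.7 -0.1  1.8]
t 5.22 [-43.5  -0.1  52.4] F [-0.9  0.3  0.2]
True
t 6.06 [-43.6  -0.1  36.3] F [-2.1 -0.   8.8]
t 6.26 [-43.6  -0.1  36.4] F [-2.8  0.1  9.6]
```

View pics/w2.png

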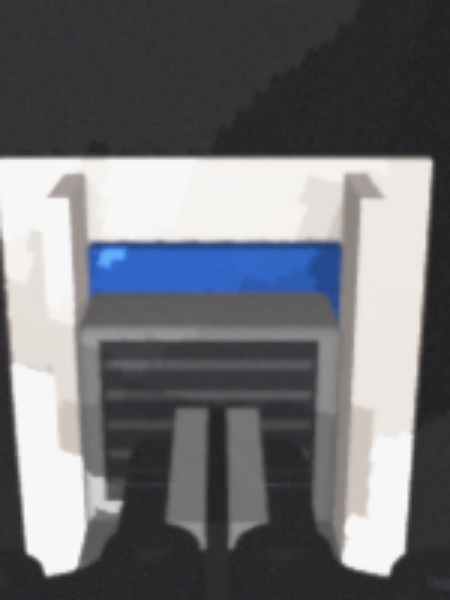

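View pics/s2.png

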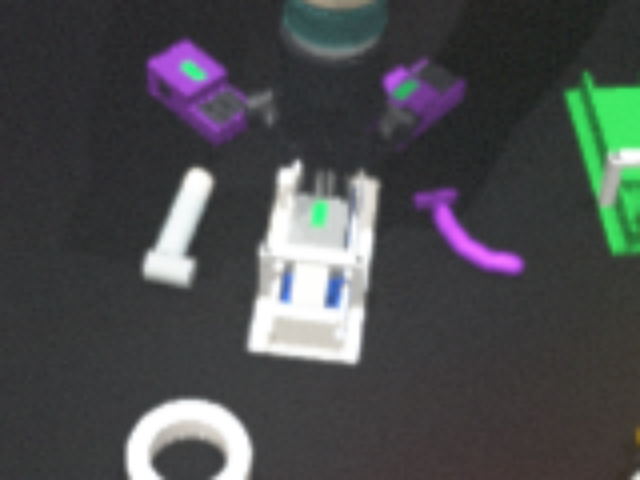

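```bash
python3 - <<'E'
from h import *
print(env.line_to(D(-.044,0,.0345),speed=.01,force_limit=20));st();env.hold(.2);st()
for x in (-.034,-.024,-.012,0.):
    print(env.line_to(D(x,0,.0345),speed=.03,force_limit=30));st()
s=optics.snapshot("scene");cv2.imwrite("pics/s3.png",cv2.resize(s["image"][150:270,200:360,::-1],None,fx=4,fy=4))
p,r=readout.read_tool_pos(),readout.read_ee_rot()
s=optics.snapshot("wrist");cv2.imwrite("pics/w3.png",cv2.resize(s["image"][100:300,180:330,::-1],None,fx=3,fy=3))
E
```

```text
False
t 6.62 [-43.5  -0.1  35.9] F [-3.9  0.3 13.8]
t 6.82 [-43.5  -0.1  35.9] F [-3.1 -0.5 14.5]
True
t 7.13 [-43.4  -0.1  36.2] F [-2.6 -1.2  9.3]
True
t 7.53 [-42.7  -0.   36.2] F [-3.  -0.3  8.7]
False
t 8.72 [-18.9   0.2  35.9] F [-16.3  -5.5  31.1]
False
t 9.28 [-5.3  0.2 35.9] F [-13.8  -4.8  26.5]
```

View pics/s3.png

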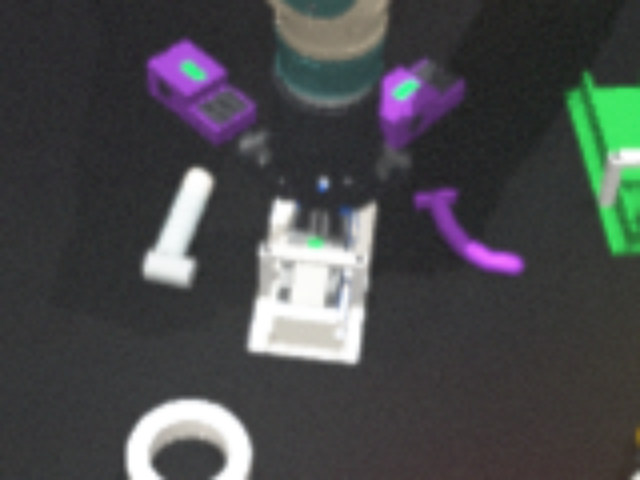

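View pics/w3.png

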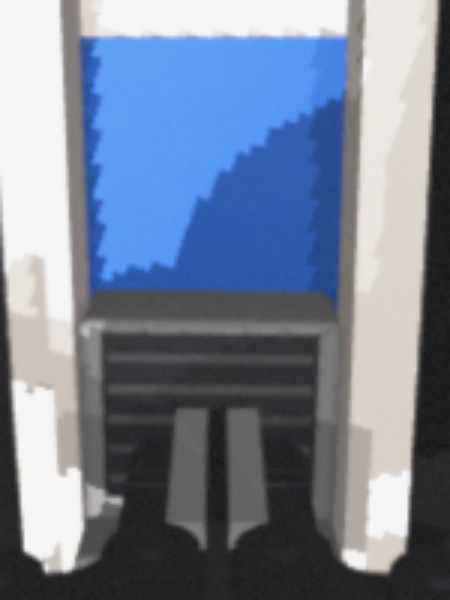

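```bash
python3 - <<'E'
from h import *
for x in (.006,.012,.016):
    print(env.line_to(D(x,0,.0345),speed=.03,force_limit=30));st();env.hold(.1);st()
s=optics.snapshot("scene");cv2.imwrite("pics/s4.png",cv2.resize(s["image"][180:250,230:330,::-1],None,fx=6,fy=6))
s=optics.snapshot("wrist");cv2.imwrite("pics/w4.png",cv2.resize(s["image"][100:300,180:330,::-1],None,fx=3,fy=3))
E
```

```text
False
t 9.72 [-4.3  0.2 35.8] F [-22.9  -9.   37.1]
t 9.82 [-4.3  0.3 35.8] F [-23.2  -8.   36.4]
False
t 10.18 [-1.7  0.4 35.8] F [-28.6 -11.2  43.6]
t 10.28 [-1.7  0.4 35.8] F [-27.9 -11.3  42.8]
False
t 10.56 [ 2.   0.6 35.8] F [-28.4 -11.8  43.6]
t 10.66 [ 2.   0.6 35.8] F [-29.1 -11.   44.3]
```

View pics/s4.png

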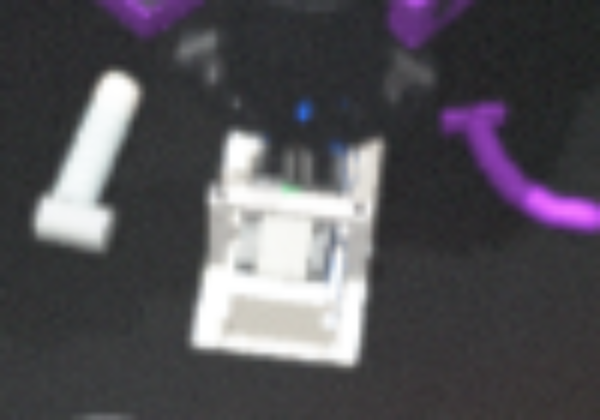

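View pics/w4.png

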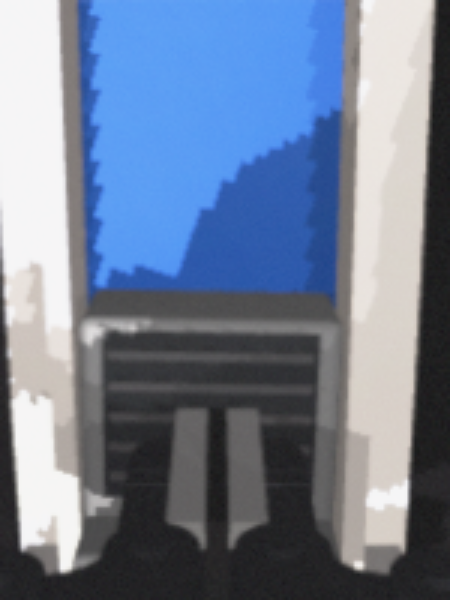

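```bash
python3 - <<'E'
from h import *
env.line_to(D(.016,0,.0358),speed=.02);st()
for x in (.019,.022,.025):
    print(env.line_to(D(x,0,.0358),speed=.03,force_limit=25));st();env.hold(.1);st()
s=optics.snapshot("wrist");cv2.imwrite("pics/w5.png",cv2.resize(s["image"][100:300,180:330,::-1],None,fx=3,fy=3))
E
```

```text
t 11.01 [ 6.4  0.7 35.9] F [-17.8  -6.4  25.6]
False
t 11.26 [ 9.8  0.7 35.9] F [-18.4  -6.3  24.1]
t 11.36 [ 9.8  0.7 35.9] F [-19.   -5.9  24.3]
False
t 11.61 [ 9.9  0.7 35.9] F [-23.   -8.8  31.9]
t 11.71 [ 9.9  0.7 35.9] F [-22.8  -8.7  30.8]
False
t 11.96 [10.   0.7 35.9] F [-28.1 -11.3  37.1]
t 12.06 [10.   0.7 35.8] F [-28.2 -10.8  36.9]
```

View pics/w5.png

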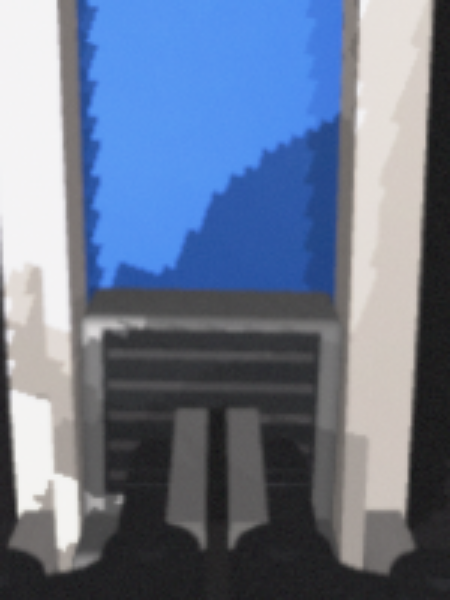

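```bash
python3 - <<'E'
from h import *
env.line_to(D(.015,0,.0358),speed=.02);st()
env.line_to(D(.013,0,.046),speed=.03);st()
env.line_to(D(.010,0,.062),speed=.05);st()
env.line_to(D(-.02,0,.14),speed=.12);st()
env.goto(D(-.03,0,.25),tool(yaw));env.hold(.3);st()
p,r=readout.read_tool_pos(),readout.read_ee_rot();np.savez("w6.npz",p=p,r=r)
s=optics.snapshot("wrist");cv2.imwrite("pics/w6.png",cv2.resize(s["image"][115:265,190:310,::-1],None,fx=4,fy=4,interpolation=2))
s=optics.snapshot("scene");cv2.imwrite("pics/s6.png",cv2.resize(s["image"][170:250,235:315,::-1],None,fx=7,fy=7,interpolation=2))
E
```

```text
t 12.76 [ 9.6  0.7 36. ] F [-11.8  -3.3  17.2]
t 13.26 [10.5  0.4 45.1] F [-6.2 -2.6  0.9]
t 13.73 [11.7 -0.3 63.2] F [ 0.1 -0.1 -0.2]
t 14.58 [-2.030e+01  1.000e-01  1.395e+02] F [0.5 0.6 0. ]
t 15.4 [-30.8   0.3 248.3] F [-0.1  0.1 -0.3]
```

View pics/w6.png

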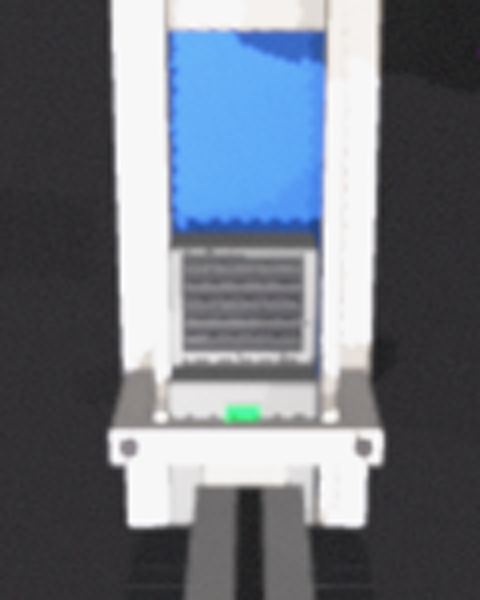

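View pics/s6.png

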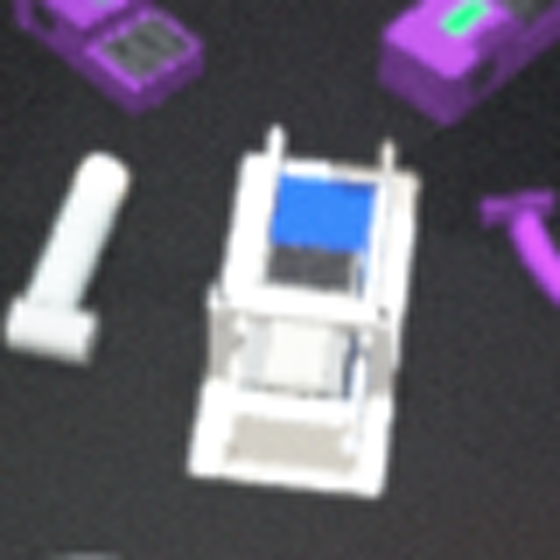

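```bash
python3 - <<'E'
from h import *
s=optics.snapshot("wrist");d=np.load("w6.npz");P=campose(s,d["p"],d["r"])
z=np.array([(170,247),(318,247),(170,380),(318,380),(112,428),(382,428)])/4+[190,115]
for h1 in (.008,.012,.018):
    X=ray(s,z,[h1+.02]*2+[h1+.034]*2+[.055]*2,P)
    print(h1,[list(inD((X[i]+X[i+1])/2)) for i in (0,2,4)])
E
```

```text
0.008 [[np.float64(-13.3), np.float64(-1.0), np.float64(28.0)], [np.float64(22.9), np.float64(-1.0), np.float64(42.0)], [np.float64(32.5), np.float64(-0.1), np.float64(55.0)]]
0.012 [[np.float64(-14.4), np.float64(-1.0), np.float64(32.0)], [np.float64(21.4), np.float64(-1.0), np.float64(46.0)], [np.float64(32.5), np.float64(-0.1), np.float64(55.0)]]
0.018 [[np.float64(-16.0), np.float64(-1.0), np.float64(38.0)], [np.float64(19.1), np.float64(-1.0), np.float64(52.0)], [np.float64(32.5), np.float64(-0.1), np.float64(55.0)]]
```

```bash
python3 - <<'E'
from h import *
job.sign_off();st()
E
```

```text
the job is handed in; nothing more can be done
the job is handed in; nothing more can be done
```

The sensor is on charge: fully home against the end stop and held under the gate. I handed the job in at about 15.5 s, within the 42 s limit.

- **Pressing:** With the gripper closed, I pressed the ribbed ledge down. The fingertips ended about 28 mm above the counter, close to the 28 mm given for fully down, while the sensor was still at dock x of about -22 mm.
- **Sliding:** I kept it down and slid it forward under the gate and leaf spring. At the end stop the tool stayed at dock x of about 10 mm while the forward force rose from about 20 to 30 N. I then eased the force off and lifted straight up.
- **Final position:** After release, the wrist picture puts the sensor's origin at dock x of about 30.5 mm and y of about -1 mm. It looks straight, with its front under the gate bar. The tool was well clear, with wrist force near 0.
- **Two force-limit stops:** At the start of the slide, two short moves stopped early on the force limit, so I simply continued.
- **Higher force mid-slide:** The downward fingertip force reached about 44 N, so I raised the tool slightly to bring it down. This is well below the 120 N wrist limit. I took the 40 N limit to cover the arm and gripper body rather than the fingertips.
- **Not measured:** I did not measure the leaf spring's angle or the sensor's final height. I inferred them from the body lying under the gate and spring. The nearest bystanders (catheter mount and airway) look unmoved in the last scene picture; I did not recheck the others, but there was no sign of contact.

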